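# Fit up a butt joint in the welding jig

### The job

Fit up the butt joint on the welding bench: take the box-tube offcut out of the gap and put it lying flat in the shallow tray, and push the loose steel plate back against the jig's fence and sideways until it butts flush, edge to edge along its whole length, against the plate clamped in the jig. Slide the stop along its rail until its finger touches the free edge of the loose plate, so that the plate is trapped. Leave the jar, the stack of plates and the hammer where they are.

Things in the scene. Friction and masses are not known exactly. Their poses are not given: they have to be found in the camera images.
- jig: Welding jig fixed on the bench. Axes: x away from the robot across the fence, y left along the fence, z up; origin at bench level where the fence's front face meets the clamped plate's joint edge. Fence: aluminium bar, x 0 to 12 mm, 18 mm high, y -255 to +130
- clamped_edge (a point): middle of the top of the clamped plate's joint edge (jig x -45, y 0, z 12 mm). The clamped steel plate is part of the jig, 12 mm thick, jig x -90 to 0, y 0 to +110 mm; its joint edge is the line y = 0. A toggle clamp holds it down at jig y 60 to 100, x -47 to +67, up to 92 mm high
- rail (a point): middle of the top of the stop's rail behind the fence (jig x 37, y -157, z 14 mm); the rail spans jig x 22 to 52, y -260 to -55 mm, 14 mm high
- plate: Loose flat steel plate lying on the bench, 90 mm (its x) by 100 mm (its y) by 12 mm thick, about 0.8 kg, too wide to grip flat; origin at the centre of its underside. Its +x edge (90/2 mm from the origin) goes to the fence, its +y edge (50 mm from the origin) goes to the clamped plate; when fitted its axes are parallel to the jig's
- plate_far_corner (a point): on the loose plate: top corner at the fence end of the joint edge (plate x +45, y +50, z 12 mm)
- plate_near_corner (a point): on the loose plate: top corner at the robot end of the joint edge (plate x -45, y +50, z 12 mm)
- plate_back (a point): on the loose plate: middle of the top of the edge that goes to the fence (plate x +45, y 0, z 12 mm)
- tube: Loose offcut of steel box tube, 80 mm long (its x), 20 mm wide (its y), 30 mm high, 0.13 kg, standing on the bench in the gap between the two plates, roughly parallel to the joint; origin at the centre of its underside
- tube_mid (a point): centre of the tube offcut, 15 mm above its underside
- tray: Shallow open grey tray fixed on the bench, outside 160 mm (its x) by 130 mm (its y), 28 mm high, walls and floor 4 mm; origin at the centre of its underside; it may be at the left or at the right
- stop (a joint): Position of the sliding stop along its rail in m, 0 at the right end (away from the joint), growing towards the joint (jig +y), range 0 to 0.14; its face is at jig y = -0.215 + joint. It slides stiffly (1.5 N) and stays where it is left
- stop_face (a point): middle of the stop finger's contact face (it looks to jig +y), 6 mm above the bench. The finger hangs in front of the fence at jig x -22 to -4, 2 to 34 mm above the bench, 14 mm thick, on an arm that crosses over the fence
- stop_grip (a point): centre of the stop's upright black grip, 60 mm above the bench and 18 mm behind the face in y, at jig x 37: a block 26 mm (jig x) by 18 mm (jig y), from 34 to 80 mm above the bench, on a carriage 34 by 36 mm with its top at 34 mm. Push it or pinch it from above
- jar: Bystander: closed white jar of nozzle gel with a black cap, 66 mm across, 65 mm high, origin at the centre of its underside; leave it alone
- stack: Bystander: two steel plates in a stack, about 130 by 90 mm, 20 mm high, origin at the centre of its underside; leave it alone
- hammer: Bystander: hammer lying on the bench beyond the fence, 200 mm long, along its x; leave it alone
There are look-alikes about, which are no part of the job. Of the things shaped like the tube, the steel one is meant.

How it is judged:
At the end, for the whole second after the job is handed in: Loose plate flat, joint edge within 3 mm of the clamped plate at both ends, back edge within 4 mm of the fence; stop face within 3 mm of its free edge; tube flat in the tray (centre under 24 mm above its underside); jar, stack within 25 mm, hammer 30 mm of their starts, jar upright; all at rest (y of plate_far_corner in the frame of jig between -0.003 and 0.003 m and y of plate_near_corner in the frame of jig between -0.003 and 0.003 m and x of plate_back in the frame of jig between -0.004 and 0.003 m and height (world z) of plate between -0.003 and 0.003 m and angle between plate's own z axis and vertical below 0.05 rad and y of stop_face in the frame of plate above -0.053 m and x of tube_mid in the frame of tray between -0.072 and 0.072 m and y of tube_mid in the frame of tray between -0.057 and 0.057 m and z of tube_mid in the frame of tray below 0.024 m and angle between jar's own z axis and vertical below 0.1 rad and distance of each of jar, stack from where it was at the start of the episode below 0.025 m and distance of hammer from where it was at the start of the episode below 0.03 m and linear speed of plate below 0.01 m/s and linear speed of tube below 0.02 m/s); the robot touches nothing.
It fails at once if the jar is shoved, lifted or knocked over (moved more than 25 mm) (distance of jar from where it was at the start of the episode above 0.025 m).
It fails at once if the stack is shoved, lifted or knocked over (moved more than 25 mm) (distance of stack from where it was at the start of the episode above 0.025 m).
It fails at once if the hammer is shoved, lifted or knocked over (moved more than 30 mm) (distance of hammer from where it was at the start of the episode above 0.03 m).
It also fails if it takes over 72 s, if anything falls off the work surface, if the arm or the gripper's body presses on something with over 40 N, if the wrist force passes 120 N, or if a joint passes its speed limit or range.

### The arm

A 6-joint arm with a two-finger parallel gripper is mounted at the origin on the work surface. World frame = base frame: x ahead of the robot, y to its left, z up, the work surface at z = 0. Lengths are in m, angles in rad, forces in N, time in s.
With the tool pointing down it reaches from about 0.25 to 0.725 m from the base axis. Payload 4 kg.
Tool frame: the origin (TCP) lies midway between the tips of the shut fingers; the grasp point (between the pads) lies 19 mm behind it; z points along the fingers, x is the direction in which the jaws open and shut, and the axes are right-handed (so a half turn about z gives the same grasp; the last joint's range is limited). The gripper opens to 85 mm and grips with 20 to 120 N. Pads are 22 mm wide; open, the fingers measure 114 mm over their backs; the gripper's body (76 mm by 85 mm) begins 54 mm behind the grasp point. The pads swing forward as they close: fully open they stand 13 mm farther back than shut.
Start: joints at [-1.321, 0.241, 0.005, 1.335, 0, 1.571], TCP at [0.124, -0.484, 0.231] pointing down, gripper open.
Joint ranges: [-2.72, 2.72], [-1.05, 1.87], [-1.09, 1.28], [-1.99, 2.15], [-1.42, 1.44], [-3.14, 3.14]. Speed limits (rad/s): [2.79, 2.79, 3.14, 3.14, 3.14, 3.14].

### API

Orientations are given as a unit quaternion [x, y, z, w].
In Python, from workcell import telemetry, camera, get_calibration, bot gives the robot as it stands.
- The arm moves only by the tool step_arm, never from a script. Its argument "increments" is a list of rows, each an object with "slide": the shift along the tool's x, y, z in m, a list of three; "turn": the turn, a rotation vector about the tool's x, y, z in rad, a list of three; "grip": the closure, from -1 (fully open) to 1 (shut), so that 0 is half open. A call has 1 to 12 rows; each row shifts and turns the commanded pose from where the row before left it, along the tool's axes as they then stand; what a row does not reach is not made up. A row lasts 1/12 s, in which the tool goes at most 41.7 mm and 7.16 degrees, less where a joint would pass 70% of its speed; a pose out of reach is approached as far as the arm can. A call is refused whole if a number of a shift passes 0.0417 or a number of a turn 0.125, either way. A call with a gripper value outside its range is refused whole. The fingers move at their own pace and stop on an object; the grip force is fixed at half the most. Time passes only in rows, so rows that do not move let the fingers close. It gives the time, the measured TCP pose, the force and the opening at its end, in the units of the state.
- telemetry.get_obs(): the state, without advancing time (a new reading comes with each control period).
- camera(name): name is "scene" or "top" or "wrist"; returns (picture, depth): 400x640x3 uint8, red, green, blue; 400x640 float32, m along the optical axis (not along the pixel's ray), 0 where there is no reading.
- get_calibration(name): a dict with "K" (3x3 intrinsics, pixels), "extrinsics" (4x4, takes a point from camera to world coordinates). Camera axes: x right, y down, z forward; pixel columns grow to the right and rows downward; lengths in m; the calibration is good to about 2 mm. The wrist camera is an equidistant fisheye: a pixel r from the principal point sees the ray r / f radians off the axis. A picture is of the moment at which its call begins: read the wrist's pose just before it. get_calibration takes no time and is no camera call; for the wrist camera it gives the pose at the moment of the call.
- bot.job_done(): hands the job in, once; it reports no verdict.
The state is a dict: "clock": time; "joint_pos": joint angles; "joint_vel": joint speeds; "tau": joint torques, N m; "eef_pos": TCP position; "tool_rot": TCP orientation; "ft_force": force on the tool from outside, world axes, zero at the start; "ft_torque": the same for the moment, N m; "grip_width": finger opening in m.
Only numpy, scipy, OpenCV 4.12 (cv2) and the standard library are available. Lean on these libraries where they do the work, as an engineer would, in place of code of your own. Each camera call takes 0.05 s, during which the arm holds its last target. There are 200 camera calls.

## Working session

There is one attempt and no reset: what is moved stays moved. The work goes in short steps, Python scripts to look and compute and a tool call to move; the robot and the scene stay as the last step left them, time stands still between calls to the robot, and variables do not carry over. Pictures are saved under pics/ and viewed, and the job is handed in when it is done.

Besides the shell and the picture viewer there is one more tool, called after "Request:" as a command line: name --argument value ..., lists and objects as JSON in quotes. step_arm: Moves the arm, as the interface text tells. Its arguments: {"type":"object","properties":{"increments":{"type":"array","items":{"type":"object","properties":{"slide":{"type":"array","items":{"type":"number"}},"turn":{"type":"array","items":{"type":"number"}},"grip":{"type":"number"}}}}},"required":["increments"]}

```bash
mkdir -p pics; ls; cat > h.py <<'E'
import numpy as np, cv2
from workcell import telemetry, camera, get_calibration, bot
def snap(n,f):
    c=get_calibration(n); im,d=camera(n); cv2.imwrite(f'pics/{f}.png',im[:,:,::-1]); np.savez(f'pics/{f}.npz',im=im,d=d,K=c['K'],E=c['extrinsics']); return im,d,c
def ray(n,f,u,v):
    z=np.load(f'pics/{f}.npz');K=z['K'];E=z['E']
    x=(u-K[0,2])/K[0,0];y=(v-K[1,2])/K[1,1]
    if n=='wrist':
        r=np.hypot(x,y);s=np.sin(r)/max(r,1e-9);dr=np.array([x*s,y*s,np.cos(r)])
    else: dr=np.array([x,y,1.])
    return E[:3,3],E[:3,:3]@dr
def onz(n,f,u,v,h):
    o,d=ray(n,f,u,v); return o+d*(h-o[2])/d[2]
E
python3 - <<'E'
from h import *
o=telemetry.get_obs();print(o)
for n in('top','scene','wrist'):
    im,d,c=snap(n,n+'0');print(n,np.round(c['K'],1).tolist(),np.round(c['extrinsics'],3).tolist())
E
```

```text
pics
{'clock': 0.0, 'joint_pos': array([-1.32104232e+00,  2.41415301e-01,  3.74864623e-03,  1.33520106e+00,
       -4.28692657e-05,  1.57080596e+00]), 'joint_vel': array([-0.00056839, -0.00061641, -0.00046198, -0.00173663, -0.00044563,
       -0.00010955]), 'tau': array([-1.12497670e-03, -3.72313786e+01,  2.52410370e+01,  1.67319656e-02,
       -4.11865631e-05,  2.34007118e-06]), 'eef_pos': array([ 0.12341672, -0.48388816,  0.23042112]), 'tool_rot': array([ 7.89669230e-01, -6.13531935e-01, -8.31011654e-04, -6.18496467e-04]), 'ft_force': array([-0.81341864,  0.59694813, -0.41925574]), 'ft_torque': array([-0.01872027,  0.02138478,  0.00879291]), 'grip_width': 0.0857213873931211}
top [[404.4, 0.0, 314.2], [0.0, 404.4, 197.1], [0.0, 0.0, 1.0]] [[-0.012, -0.999, 0.045, 0.544], [-1.0, 0.012, 0.02, 0.004], [-0.021, -0.044, -0.999, 1.02], [0.0, 0.0, 0.0, 1.0]]
scene [[493.5, 0.0, 318.8], [0.0, 493.5, 198.6], [0.0, 0.0, 1.0]] [[0.549, 0.629, -0.55, 1.348], [0.836, -0.412, 0.363, -0.509], [0.002, -0.659, -0.752, 1.108], [0.0, 0.0, 0.0, 1.0]]
wrist [[309.7, 0.0, 317.0], [0.0, 309.7, 196.3], [0.0, 0.0, 1.0]] [[0.246, -0.931, -0.271, 0.191], [-0.969, -0.236, -0.068, -0.466], [-0.001, 0.279, -0.96, 0.374], [0.0, 0.0, 0.0, 1.0]]
```

```bash
ls pics
```

```text
scene0.npz
scene0.png
top0.npz
top0.png
wrist0.npz
wrist0.png
```

View pics/top0.png

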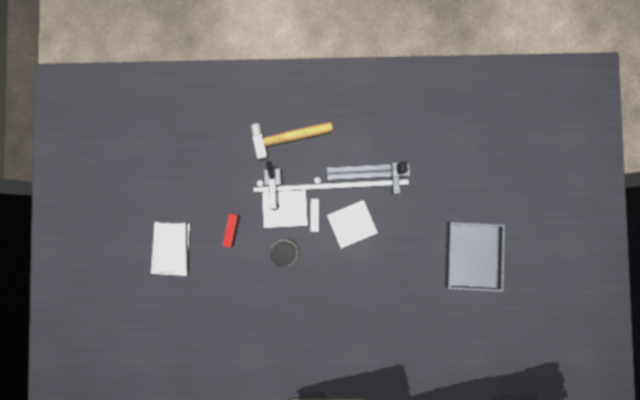

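View pics/scene0.png

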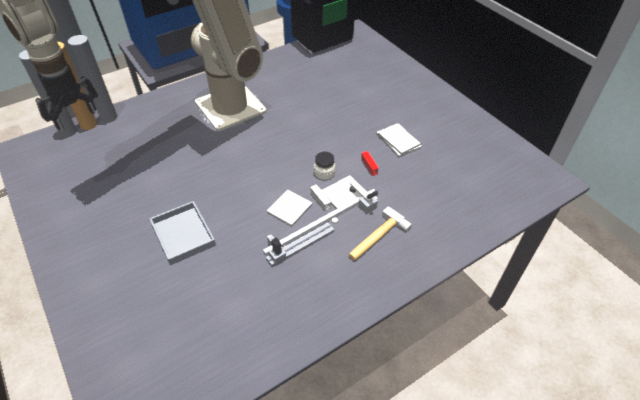

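The top view shows the steel tube in the gap at (314,215) and a red look-alike at (231,231). The loose plate is at (352,224), the tray at right (476,256), the jar at (284,253), the stack at (170,248) and the hammer at (290,138). The description says steel and in the gap, so I choose (314,215). I'll check it in a close crop.

```bash
python3 - <<'E'
from h import *
im=cv2.imread('pics/top0.png')
c=im[150:280,240:420];cv2.imwrite('pics/c0.png',cv2.resize(c,None,fx=4.4,fy=4.4,interpolation=cv2.INTER_CUBIC))
g=im.min(2)
m=(g>150).astype('uint8')
cs,_=cv2.findContours(m,0,1)
for k in cs:
    if cv2.contourArea(k)>60:
        r=cv2.minAreaRect(k);print(np.round(r[0],1),np.round(r[1],1),round(r[2],1),onz('top','top0',*r[0],.012).round(3))
print('tube',onz('top','top0',314,215,.03),'tray',onz('top','top0',476,256,.02),'jar',onz('top','top0',284,253,.065),'fenceL',onz('top','top0',255,190,.018),'fenceR',onz('top','top0',408,183,.018),'grip',onz('top','top0',403,167,.08))
for p in [(450,223),(503,223),(502,290),(448,289)]:print(onz('top','top0',*p,.028).round(3))
E
```

```text
[473.1 254.5] [46.4 62.1] 1.4 [ 0.443 -0.365  0.012]
[169.  248.6] [36.1 52.4] 2.3 [0.465 0.389 0.012]
[351.8 223.7] [37.  41.1] 67.2 [ 0.522 -0.068  0.012]
[314.  214.5] [33.  8.] 90.0 [0.546 0.026 0.012]
[358.5 174.9] [ 5.3 63.2] 87.1 [ 0.643 -0.087  0.012]
[358.  168.1] [ 5.4 62.2] 87.0 [ 0.661 -0.086  0.012]
[331.  195.2] [ 57.9 155.3] 87.1 [ 0.594 -0.017  0.012]
[257.9 140.4] [35.2 10.7] 77.0 [0.734 0.165 0.012]
[56.6 50.8] [12.  11.4] 71.6 [0.974 0.683 0.012]
[132.8  50.8] [11.1 35.4] 66.0 [0.97  0.485 0.012]
[352.5  45.5] [19. 29.] 90.0 [ 0.973 -0.077  0.012]
[401.9  42.7] [43.8 26.5] 4.6 [ 0.977 -0.202  0.012]
[538.  26.] [ 52. 108.] 90.0 [ 1.013 -0.543  0.012]
[275.5  29. ] [ 58. 137.] 90.0 [1.019 0.118 0.012]
tube [0.54481084 0.02522355 0.03      ] tray [ 0.44031463 -0.36869589  0.02      ] jar [0.45627241 0.09613286 0.065     ] fenceL [0.60870725 0.17169871 0.018     ] fenceR [ 0.62116308 -0.20789258  0.018     ] grip [ 0.65383763 -0.18401008  0.08      ]
[ 0.522 -0.305  0.028]
[ 0.52  -0.433  0.028]
[ 0.359 -0.425  0.028]
[ 0.363 -0.296  0.028]
```

View pics/c0.png

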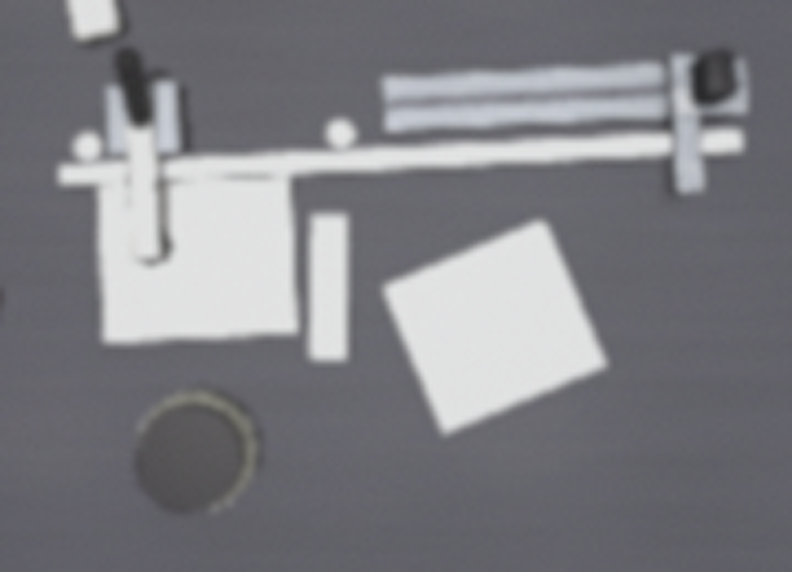

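The crop confirms a bare-metal bar at crop (328,287), beside the clamped plate, which is the steel tube. I'm moving above it with the jaws across the joint.

Request:
step_arm --increments '[{"turn":[0,0,0.125],"grip":0},{"turn":[0,0,0.125],"grip":0},{"slide":[-0.024,-0.02,0],"grip":0},{"slide":[-0.024,-0.02,0],"grip":0},{"slide":[-0.024,-0.02,0],"grip":0},{"slide":[-0.024,-0.02,0],"grip":0},{"slide":[-0.024,-0.02,0],"grip":0},{"slide":[-0.024,-0.02,0],"grip":0},{"slide":[-0.024,-0.02,0],"grip":0},{"slide":[-0.024,-0.02,0],"grip":0},{"slide":[-0.024,-0.02,0],"grip":0},{"slide":[-0.024,-0.02,0],"grip":0}]'

```text
schema error: expected keys slide, turn, grip
```

Request:
step_arm --increments '[{"slide":[-0.024,-0.02,0],"grip":0},{"slide":[-0.024,-0.02,0],"grip":0},{"slide":[-0.024,-0.02,0],"grip":0},{"slide":[-0.024,-0.02,0],"grip":0},{"slide":[-0.024,-0.02,0],"grip":0},{"slide":[-0.024,-0.02,0],"grip":0},{"slide":[-0.024,-0.02,0],"grip":0},{"slide":[-0.024,-0.02,0],"grip":0},{"slide":[-0.024,-0.02,0],"grip":0},{"slide":[-0.024,-0.02,0],"grip":0},{"grip":0},{"grip":0}]'

```text
schema error: expected keys slide, turn, grip
```

```bash
python3 - <<'E'
from h import *
o=telemetry.get_obs();print(o['eef_pos'],o['tool_rot'],o['grip_width'],o['joint_pos'].round(2))
snap('wrist','w1')
E
```

```text
[ 0.12347744 -0.48403003  0.23062954] [ 7.89678249e-01 -6.13520692e-01 -6.26171421e-04 -4.80824969e-04] 0.08538245715864037 [-1.32  0.24  0.    1.34 -0.    1.57]
```

View pics/w1.png

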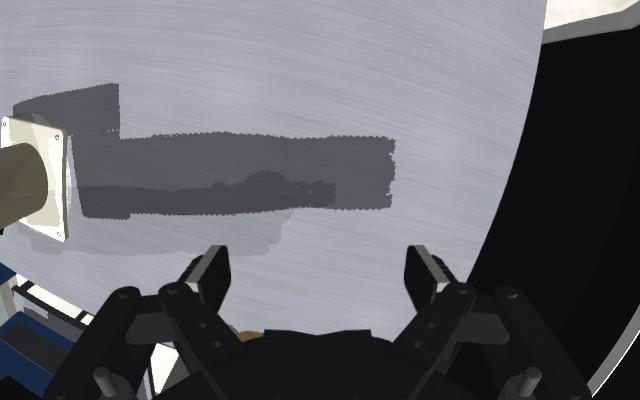

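Both calls were refused because every row needs all three keys. The picture only shows the start pose.

Request:
step_arm --increments '[{"slide":[0,0,0],"turn":[0,0,0.125],"grip":0},{"slide":[0,0,0],"turn":[0,0,0.125],"grip":0},{"slide":[-0.024,-0.02,0],"turn":[0,0,0],"grip":0},{"slide":[-0.024,-0.02,0],"turn":[0,0,0],"grip":0},{"slide":[-0.024,-0.02,0],"turn":[0,0,0],"grip":0},{"slide":[-0.024,-0.02,0],"turn":[0,0,0],"grip":0},{"slide":[-0.024,-0.02,0],"turn":[0,0,0],"grip":0},{"slide":[-0.024,-0.02,0],"turn":[0,0,0],"grip":0},{"slide":[-0.024,-0.02,0],"turn":[0,0,0],"grip":0},{"slide":[-0.024,-0.02,0],"turn":[0,0,0],"grip":0},{"slide":[-0.024,-0.02,0],"turn":[0,0,0],"grip":0},{"slide":[-0.024,-0.02,0],"turn":[0,0,0],"grip":0}]'

```text
clock: 1.2
eef_pos: [0.3243, -0.2431, 0.2313]
tool_rot: [-0.707, 0.707, -0.0, 0.0]
ft_force: [0.3, -0.6, -0.4]
grip_width: 0.0427
```

Request:
step_arm --increments '[{"slide":[-0.024,-0.02,0],"turn":[0,0,0],"grip":0},{"slide":[-0.024,-0.02,0],"turn":[0,0,0],"grip":0},{"slide":[-0.024,-0.02,0],"turn":[0,0,0],"grip":0},{"slide":[-0.024,-0.02,0],"turn":[0,0,0],"grip":0},{"slide":[-0.024,-0.02,0],"turn":[0,0,0],"grip":0},{"slide":[-0.024,-0.02,0],"turn":[0,0,0],"grip":0},{"slide":[-0.024,-0.02,0],"turn":[0,0,0],"grip":0},{"slide":[-0.024,-0.02,0],"turn":[0,0,0],"grip":0},{"slide":[-0.024,-0.02,0],"turn":[0,0,0],"grip":0},{"slide":[-0.024,-0.02,0],"turn":[0,0,0],"grip":0},{"slide":[0,0,0],"turn":[0,0,0],"grip":0},{"slide":[0,0,0],"turn":[0,0,0],"grip":0}]'

```text
clock: 2.2
eef_pos: [0.524, -0.0034, 0.2305]
tool_rot: [0.708, -0.706, -0.0, 0.001]
ft_force: [-0.2, -0.7, 0.5]
grip_width: 0.0426
```

```bash
python3 - <<'E'
from h import *
o=telemetry.get_obs();print(o['eef_pos'],o['tool_rot'],o['grip_width'],o['joint_pos'].round(2),o['ft_force'])
snap('wrist','w1')
E
```

```text
[ 0.52402878 -0.00335163  0.23050079] [ 7.08044868e-01 -7.06167087e-01 -4.16989100e-04  5.80768891e-04] 0.042554200439262994 [-0.01  0.29  0.07  1.35 -0.    3.13] [-0.24266914 -0.68791521  0.4595431 ]
```

View pics/w1.png

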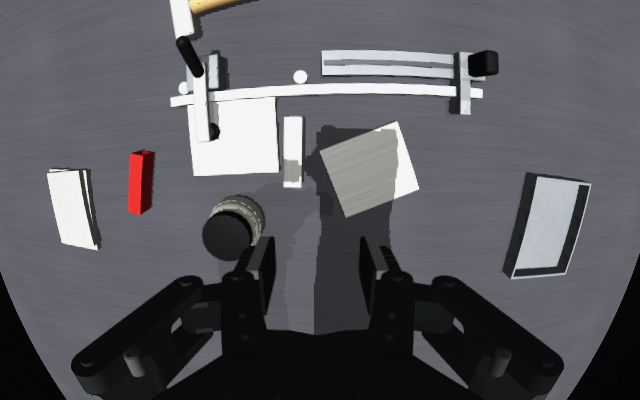

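The wrist view shows the tube at (292,152), the clamped plate with its joint edge near (276,97)-(279,172), the loose plate with corners near (320,152),(397,122),(419,188),(345,217), the stop's grip at (484,62) and the red look-alike at (141,182). Joint 6 is nearly at its limit, so I'll take the half turn. First I'll measure.

```bash
python3 - <<'E'
from h import *
im=cv2.imread('pics/w1.png')
cv2.imwrite('pics/c1.png',cv2.resize(im[85:225,180:340],None,fx=5,fy=4.2,interpolation=cv2.INTER_CUBIC)[:600])
cv2.imwrite('pics/c2.png',cv2.resize(im[40:225,310:500],None,fx=4,fy=3.2,interpolation=cv2.INTER_CUBIC))
E
```

```text
(no output)
```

View pics/c1.png

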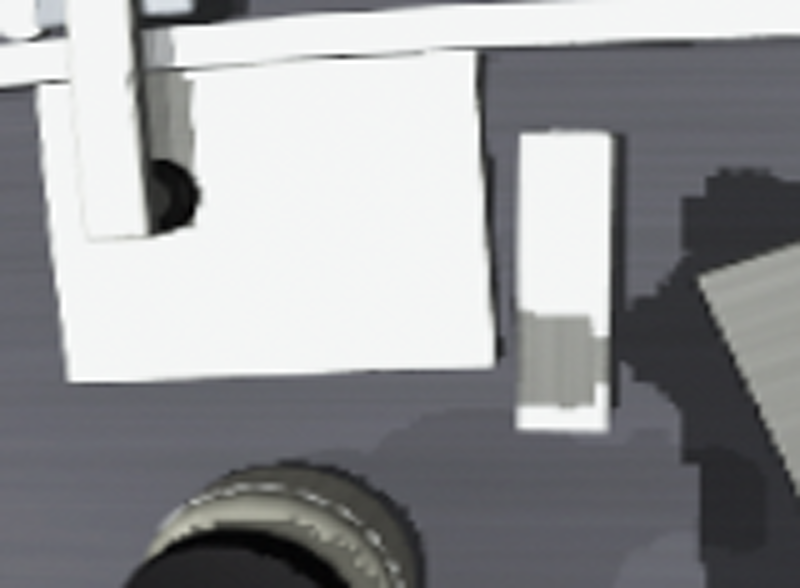

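View pics/c2.png

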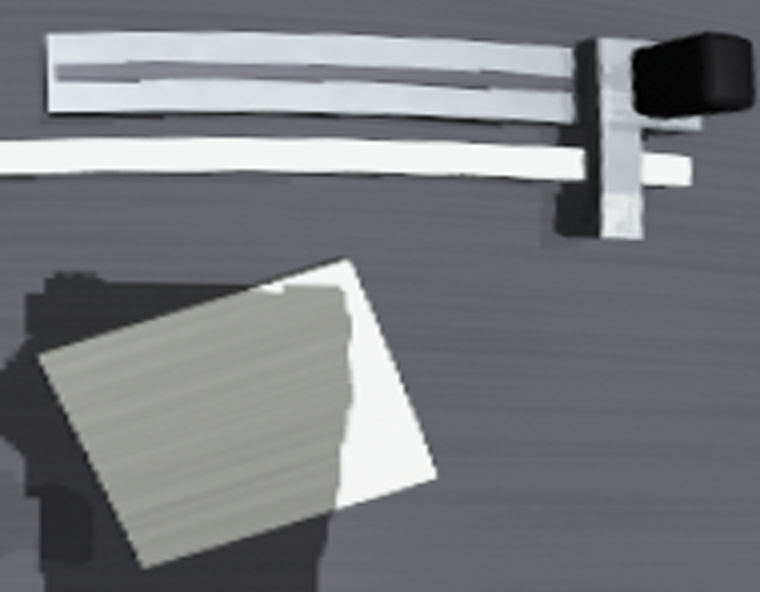

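```bash
python3 - <<'E'
from h import *
a=lambda x,y,h:onz('wrist','w1',180+x/5,85+y/4.2,h)
b=lambda x,y,h:onz('wrist','w1',310+x/4,40+y/3.2,h)
P=[('clF',a(476,50,.012)),('clN',a(494,367,.012)),('clNL',a(68,381,.012))]
P+=[('t%d'%i,a(*p,.03)) for i,p in enumerate([(520,133),(610,133),(609,430),(517,430)])]
P+=[('p%d'%i,b(*p,.012)) for i,p in enumerate([(40,355),(350,260),(436,477),(144,568)])]
P+=[('fR',b(690,186,.018)),('fTopJoint',a(476,46,.018)),('gripTopL',b(705,35,.08)),('gripTopLn',b(710,115,.08)),('gripTopR',b(752,40,.08)),('fingFaceTop',b(600,195,.034))]
for n,p in P:print(n,p.round(4))
d=dict(P);v=d['clF']-d['clN'];print('edge',np.linalg.norm(v),np.arctan2(v[1],v[0]))
v=d['clNL']-d['clN'];print('w',np.linalg.norm(v),np.arctan2(-v[0],v[1]))
t=[d['t%d'%i] for i in range(4)];v=t[0]-t[3];print('tube',np.mean(t,0),np.linalg.norm(v),np.linalg.norm(t[0]-t[1]),np.arctan2(v[1],v[0]))
p=[d['p%d'%i] for i in range(4)];print('plate',np.mean(p,0),[np.linalg.norm(p[i]-p[i-1]) for i in range(4)])
for i,j in((1,2),(0,3)):
  v=p[i]-p[j];print(np.arctan2(v[1],v[0]))
E
```

```text
clF [0.6081 0.0452 0.012 ]
clN [0.5182 0.0425 0.012 ]
clNL [0.5153 0.1524 0.012 ]
t0 [0.5851 0.0333 0.03  ]
t1 [0.5849 0.0134 0.03  ]
t2 [0.5043 0.0142 0.03  ]
t3 [0.5043 0.0355 0.03  ]
p0 [ 0.544  -0.0067  0.012 ]
p1 [ 0.5811 -0.0985  0.012 ]
p2 [ 0.498  -0.1314  0.012 ]
p3 [ 0.4609 -0.0395  0.012 ]
fR [ 0.618  -0.2097  0.018 ]
fTopJoint [0.6089 0.0444 0.018 ]
gripTopL [ 0.665  -0.1779  0.08  ]
gripTopLn [ 0.6381 -0.1793  0.08  ]
gripTopR [ 0.6658 -0.193   0.08  ]
fingFaceTop [ 0.6104 -0.1692  0.034 ]
edge 0.08987769314982061 0.029749370051466245
w 0.10992002191864902 0.026637116112576496
tube [0.5446556  0.02408744 0.03      ] 0.08080698923450871 0.019897755600703698 -0.027111463797436137
plate [ 0.52100391 -0.06904584  0.012     ] [np.float64(0.08933889243620911), np.float64(0.09902329933951333), np.float64(0.08937571536205714), np.float64(0.09905636470684719)]
0.3763707969900939
0.37599735226501335
```

Geometry agrees with the given sizes: clamped edge 89.9 mm, tube 80.8 × 19.9 mm, plate 89 × 99 mm at yaw 0.376. Jig origin is about (0.608, 0.045) with yaw about 0.03. Next I half-turn the wrist while descending, then line up over the tube.

Request:
step_arm --increments '[{"slide":[0,0,0.005],"turn":[0,0,-0.1245],"grip":0},{"slide":[0,0,0.005],"turn":[0,0,-0.1245],"grip":0},{"slide":[0,0,0.005],"turn":[0,0,-0.1245],"grip":0},{"slide":[0,0,0.005],"turn":[0,0,-0.1245],"grip":0},{"slide":[0,0,0.005],"turn":[0,0,-0.1245],"grip":0},{"slide":[0,0,0.005],"turn":[0,0,-0.1245],"grip":0},{"slide":[0,0,0.005],"turn":[0,0,-0.1245],"grip":0},{"slide":[0,0,0.005],"turn":[0,0,-0.1245],"grip":0},{"slide":[0,0,0.005],"turn":[0,0,-0.1245],"grip":0},{"slide":[0,0,0.005],"turn":[0,0,-0.1245],"grip":0},{"slide":[0,0,0.005],"turn":[0,0,-0.1245],"grip":0},{"slide":[0,0,0.005],"turn":[0,0,-0.1245],"grip":0}]'

```text
clock: 3.25
eef_pos: [0.5227, -0.0061, 0.1713]
tool_rot: [0.999, -0.037, -0.0, 0.0]
ft_force: [0.3, -0.2, 0.7]
grip_width: 0.0426
```

Request:
step_arm --increments '[{"slide":[0,0,0.005],"turn":[0,0,-0.1245],"grip":0},{"slide":[0,0,0.005],"turn":[0,0,-0.1245],"grip":0},{"slide":[0,0,0.005],"turn":[0,0,-0.1245],"grip":0},{"slide":[0,0,0.005],"turn":[0,0,-0.1245],"grip":0},{"slide":[0,0,0.005],"turn":[0,0,-0.1245],"grip":0},{"slide":[0,0,0.005],"turn":[0,0,-0.1245],"grip":0},{"slide":[0,0,0.005],"turn":[0,0,-0.1245],"grip":0},{"slide":[0,0,0.005],"turn":[0,0,-0.1245],"grip":0},{"slide":[0,0,0.005],"turn":[0,0,-0.1245],"grip":0},{"slide":[0,0,0.005],"turn":[0,0,-0.1245],"grip":0},{"slide":[0,0,0.005],"turn":[0,0,-0.1245],"grip":0},{"slide":[0,0,0.005],"turn":[0,0,-0.1245],"grip":0}]'

```text
clock: 4.25
eef_pos: [0.5227, -0.006, 0.1114]
tool_rot: [0.758, 0.652, -0.0, 0.0]
ft_force: [0.8, 0.0, 1.5]
grip_width: 0.0427
```

Request:
step_arm --increments '[{"slide":[0.014,0.01,0],"turn":[0,0,-0.1245],"grip":0},{"slide":[0.014,0.01,0],"turn":[0,0,0],"grip":0},{"slide":[0,0,0],"turn":[0,0,0],"grip":0},{"slide":[0,0,0],"turn":[0,0,0],"grip":0}]'

```text
clock: 4.58
eef_pos: [0.5456, 0.0206, 0.1115]
tool_rot: [0.718, 0.696, -0.0, 0.0]
ft_force: [-0.3, -0.1, 0.4]
grip_width: 0.0425
```

```bash
python3 - <<'E'
from h import *
o=telemetry.get_obs();print(o['eef_pos'],o['tool_rot'],o['grip_width'],o['joint_pos'].round(2))
snap('wrist','w2')
E
```

```text
[0.5456394  0.02056061 0.1114576 ] [ 7.17711467e-01  6.96340547e-01 -2.99624677e-04  5.17981247e-05] 0.04250904006950418 [ 0.04  0.41 -0.08  1.08 -0.    0.07]
```

View pics/w2.png

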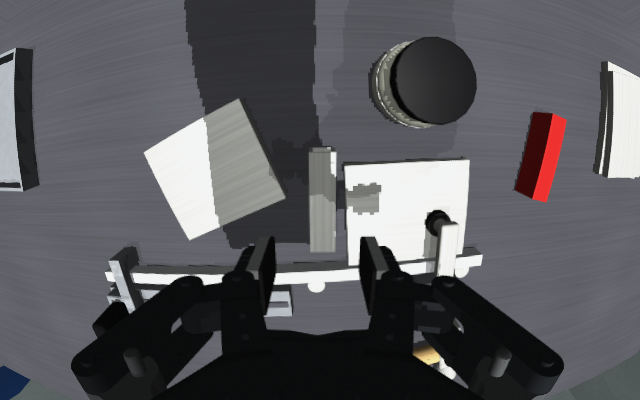

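The wrist view shows the tube at (322,200) between the open fingers, ahead of the jaw line, which fits the plan. I shift 3.5 mm left, descend and grip.

Request:
step_arm --increments '[{"slide":[0.0035,0,0.016],"turn":[0,0,0],"grip":0},{"slide":[0,0,0.016],"turn":[0,0,0],"grip":0},{"slide":[0,0,0.016],"turn":[0,0,0],"grip":0},{"slide":[0,0,0.016],"turn":[0,0,0],"grip":0},{"slide":[0,0,0.016],"turn":[0,0,0],"grip":0},{"slide":[0,0,0.01],"turn":[0,0,0],"grip":0},{"slide":[0,0,0.006],"turn":[0,0,0],"grip":0},{"slide":[0,0,0],"turn":[0,0,0],"grip":0}]'

```text
clock: 5.3
eef_pos: [0.5448, 0.0242, 0.0142]
tool_rot: [0.718, 0.696, -0.001, -0.001]
ft_force: [0.5, -0.4, 0.0]
grip_width: 0.0429
```

Request:
step_arm --increments '[{"slide":[0,0,0],"turn":[0,0,0],"grip":1},{"slide":[0,0,0],"turn":[0,0,0],"grip":1},{"slide":[0,0,0],"turn":[0,0,0],"grip":1},{"slide":[0,0,0],"turn":[0,0,0],"grip":1},{"slide":[0,0,0],"turn":[0,0,0],"grip":1},{"slide":[0,0,0],"turn":[0,0,0],"grip":1}]'

```text
clock: 5.8
eef_pos: [0.5472, 0.0249, 0.0165]
tool_rot: [0.717, 0.697, 0.001, 0.001]
ft_force: [-1.1, -0.8, 6.4]
grip_width: 0.0183
```

Request:
step_arm --increments '[{"slide":[0,0,-0.015],"turn":[0,0,0],"grip":1},{"slide":[0,0,-0.015],"turn":[0,0,0],"grip":1},{"slide":[0,0,-0.015],"turn":[0,0,0],"grip":1},{"slide":[0,0,-0.015],"turn":[0,0,0],"grip":1},{"slide":[0,0,-0.015],"turn":[0,0,0],"grip":1},{"slide":[0,0,0],"turn":[0,0,0],"grip":1}]'

```text
clock: 6.3
eef_pos: [0.5483, 0.0252, 0.0932]
tool_rot: [0.717, 0.697, 0.002, 0.002]
ft_force: [0.3, -0.1, -0.5]
grip_width: 0.0185
```

```bash
python3 - <<'E'
from h import *
snap('wrist','w3')
E
```

```text
(no output)
```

View pics/w3.png

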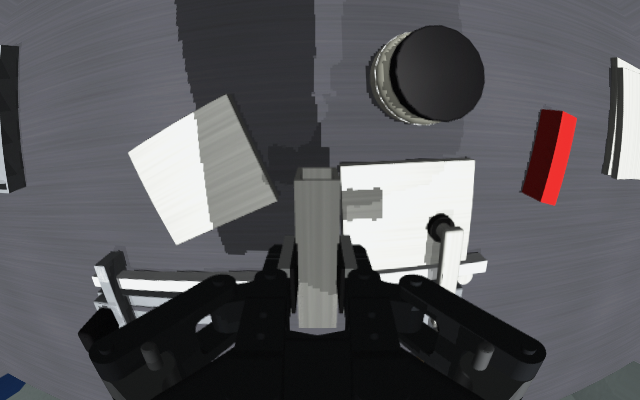

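The tube hangs between the pads at (318,250). I'm carrying it to the tray.

Request:
step_arm --increments '[{"slide":[-0.0325,-0.008,0],"turn":[0,0,0],"grip":1},{"slide":[-0.0325,-0.008,0],"turn":[0,0,0],"grip":1},{"slide":[-0.0325,-0.008,0],"turn":[0,0,0],"grip":1},{"slide":[-0.0325,-0.008,0],"turn":[0,0,0],"grip":1},{"slide":[-0.0325,-0.008,0],"turn":[0,0,0],"grip":1},{"slide":[-0.0325,-0.008,0],"turn":[0,0,0],"grip":1},{"slide":[-0.0325,-0.008,0],"turn":[0,0,0],"grip":1},{"slide":[-0.0325,-0.008,0],"turn":[0,0,0],"grip":1},{"slide":[-0.0325,-0.008,0],"turn":[0,0,0],"grip":1},{"slide":[-0.0325,-0.008,0],"turn":[0,0,0],"grip":1},{"slide":[-0.0325,-0.008,0],"turn":[0,0,0],"grip":1},{"slide":[-0.0325,-0.008,0],"turn":[0,0,0],"grip":1}]'

```text
clock: 7.35
eef_pos: [0.4374, -0.3629, 0.0886]
tool_rot: [0.717, 0.697, -0.0, -0.001]
ft_force: [1.6, 0.2, -1.3]
grip_width: 0.0183
```

Request:
step_arm --increments '[{"slide":[0,0,0],"turn":[0,0,0],"grip":1},{"slide":[0,0,0.01],"turn":[0,0,0],"grip":1},{"slide":[0,0,0.015],"turn":[0,0,0],"grip":1},{"slide":[0,0,0.015],"turn":[0,0,0],"grip":1},{"slide":[0,0,0.015],"turn":[0,0,0],"grip":1},{"slide":[0,0,0.01],"turn":[0,0,0],"grip":1},{"slide":[0,0,0],"turn":[0,0,0],"grip":1}]'

```text
clock: 7.93
eef_pos: [0.4375, -0.3594, 0.0219]
tool_rot: [0.717, 0.697, -0.0, -0.003]
ft_force: [0.2, -0.1, 0.0]
grip_width: 0.0186
```

```bash
python3 - <<'E'
from h import *
print(telemetry.get_obs()['eef_pos']); snap('wrist','w4')
E
```

```text
[ 0.43747479 -0.35935129  0.02186212]
```

View pics/w4.png

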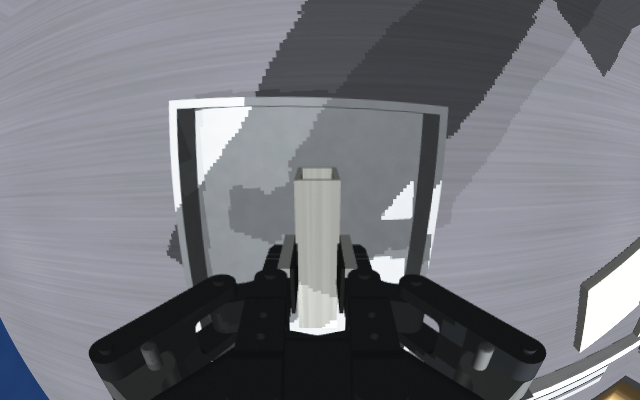

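The tube is inside the tray at (318,230), clear of the walls. I release and lift, then align the jaws to the jig and go in front of the loose plate.

Request:
step_arm --increments '[{"slide":[0,0,0],"turn":[0,0,0],"grip":0.2},{"slide":[0,0,0],"turn":[0,0,0],"grip":0.2},{"slide":[0,0,0],"turn":[0,0,0],"grip":0.2},{"slide":[0,0,-0.02],"turn":[0,0,0],"grip":0.2},{"slide":[0,0,-0.025],"turn":[0,0,0],"grip":0.2},{"slide":[0,0,-0.025],"turn":[0,0,0],"grip":-0.41},{"slide":[0,0,-0.015],"turn":[0,0,-0.058],"grip":-0.41}]'

```text
clock: 8.57
eef_pos: [0.4401, -0.3632, 0.114]
tool_rot: [0.697, 0.717, 0.0, 0.003]
ft_force: [0.1, -0.3, 0.3]
grip_width: 0.0573
```

Request:
step_arm --increments '[{"slide":[0.028,0.0005,0],"turn":[0,0,0],"grip":-0.41},{"slide":[0.028,0.0005,0],"turn":[0,0,0],"grip":-0.41},{"slide":[0.028,0.0005,0],"turn":[0,0,0],"grip":-0.41},{"slide":[0.028,0.0005,0],"turn":[0,0,0],"grip":-0.41},{"slide":[0.028,0.0005,0],"turn":[0,0,0],"grip":-0.41},{"slide":[0.028,0.0005,0],"turn":[0,0,0],"grip":-0.41},{"slide":[0.028,0.0005,0],"turn":[0,0,0],"grip":-0.41},{"slide":[0.028,0.0005,0],"turn":[0,0,0],"grip":-0.41},{"slide":[0.028,0.0005,0],"turn":[0,0,0],"grip":-0.41},{"slide":[0.028,0.0005,0],"turn":[0,0,0],"grip":-0.41},{"slide":[0,0,0],"turn":[0,0,0],"grip":-0.41}]'

```text
clock: 9.48
eef_pos: [0.4357, -0.0783, 0.1112]
tool_rot: [0.695, 0.719, 0.001, -0.0]
ft_force: [-0.7, 0.2, -0.3]
grip_width: 0.0601
```

Request:
step_arm --increments '[{"slide":[0,0,0.02],"turn":[0,0,0],"grip":-0.41},{"slide":[0,0,0.02],"turn":[0,0,0],"grip":-0.41},{"slide":[0,0,0.02],"turn":[0,0,0],"grip":-0.41},{"slide":[0,0,0.02],"turn":[0,0,0],"grip":-0.41},{"slide":[0,0,0.01],"turn":[0,0,0],"grip":-0.41},{"slide":[0,0,0],"turn":[0,0,0],"grip":-0.41},{"slide":[0,0,0],"turn":[0,0,0],"grip":-0.41}]'

```text
clock: 10.07
eef_pos: [0.4359, -0.0824, 0.0205]
tool_rot: [0.697, 0.717, -0.0, -0.0]
ft_force: [0.3, -0.1, 0.2]
grip_width: 0.0601
```

```bash
python3 - <<'E'
from h import *
o=telemetry.get_obs();print(o['eef_pos'],o['tool_rot'],o['grip_width'],o['ft_force']); snap('top','t5');snap('wrist','w5')
im=cv2.imread('pics/t5.png')
cv2.imwrite('pics/c5.png',cv2.resize(im[140:300,240:520],None,fx=2.8,fy=2.8,interpolation=cv2.INTER_CUBIC))
E
```

```text
[ 0.4358659  -0.08240509  0.02054864] [ 6.97037832e-01  7.17034346e-01 -8.01417269e-05 -3.29301233e-05] 0.06013480289503269 [ 0.33481659 -0.08292022  0.162233  ]
```

View pics/c5.png

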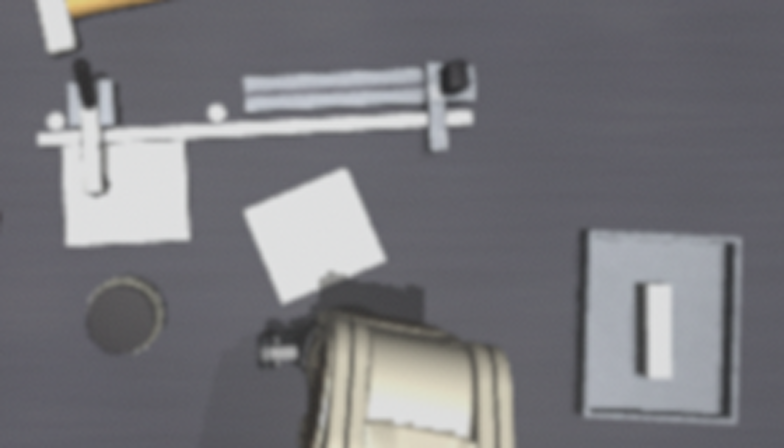

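View pics/w5.png

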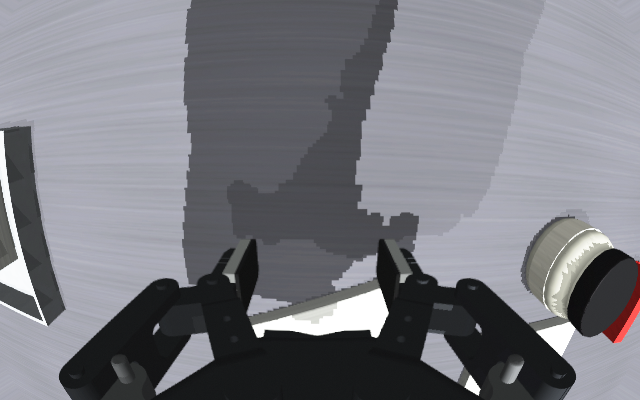

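The top view shows the tube lying in the tray at crop (655,330) and the plate unmoved. I now feel downwards for the bench.

Request:
step_arm --increments '[{"slide":[0,0,0.006],"turn":[0,0,0],"grip":-0.41},{"slide":[0,0,0.006],"turn":[0,0,0],"grip":-0.41},{"slide":[0,0,0.003],"turn":[0,0,0],"grip":-0.41},{"slide":[0,0,0.002],"turn":[0,0,0],"grip":-0.41},{"slide":[0,0,0.001],"turn":[0,0,0],"grip":-0.41},{"slide":[0,0,0],"turn":[0,0,0],"grip":-0.41}]'

```text
clock: 10.67
eef_pos: [0.4356, -0.082, 0.002]
tool_rot: [0.697, 0.717, -0.0, -0.0]
ft_force: [0.2, -0.4, 0.8]
grip_width: 0.0605
```

Request:
step_arm --increments '[{"slide":[0,0,0.001],"turn":[0,0,0],"grip":-0.41},{"slide":[0,0,0.001],"turn":[0,0,0],"grip":-0.41},{"slide":[0,0,0],"turn":[0,0,0],"grip":-0.41}]'

```text
clock: 10.92
eef_pos: [0.4358, -0.082, 0.0002]
tool_rot: [0.697, 0.717, 0.0, -0.0]
ft_force: [-0.2, -0.4, -0.0]
grip_width: 0.0603
```

Request:
step_arm --increments '[{"slide":[0,0.006,0.002],"turn":[0,0,0],"grip":-0.41},{"slide":[0,0.006,0],"turn":[0,0,0],"grip":-0.41},{"slide":[0,0.006,0],"turn":[0,0,0],"grip":-0.41},{"slide":[0,0.006,0],"turn":[0,0,0],"grip":-0.41},{"slide":[0,0.006,0],"turn":[0,0,0],"grip":-0.41},{"slide":[0,0.006,0],"turn":[0,0,0],"grip":-0.41},{"slide":[0,0.006,0],"turn":[0,0,0],"grip":-0.41},{"slide":[0,0.006,0],"turn":[0,0,0],"grip":-0.41},{"slide":[0,0.006,0],"turn":[0,0,0],"grip":-0.41}]'

```text
clock: 11.67
eef_pos: [0.4874, -0.0793, -0.0025]
tool_rot: [0.697, 0.718, -0.001, -0.003]
ft_force: [-5.7, 1.8, 3.1]
grip_width: 0.0601
```

```bash
python3 - <<'E'
from h import *
o=telemetry.get_obs();print(o['eef_pos'],o['ft_force'],o['grip_width']); snap('top','t6')
im=cv2.imread('pics/t6.png')
cv2.imwrite('pics/c6.png',cv2.resize(im[150:270,240:420],None,fx=4.4,fy=4.4,interpolation=cv2.INTER_CUBIC))
E
```

```text
[ 0.48735826 -0.07934732 -0.00254947] [-5.74089891  1.79067864  3.10840935] 0.060136147459710174
```

View pics/c6.png

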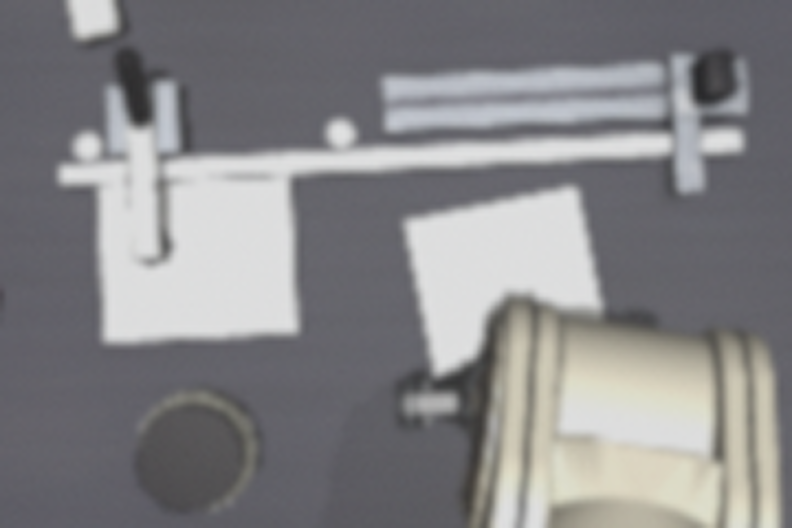

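The plate is turning clockwise as planned, with its far-left corner at crop (405,220). I continue to the fence.

Request:
step_arm --increments '[{"slide":[0,0.005,0],"turn":[0,0,0],"grip":-0.41},{"slide":[0,0.005,0],"turn":[0,0,0],"grip":-0.41},{"slide":[0,0.004,0],"turn":[0,0,0],"grip":-0.41},{"slide":[0,0.004,0],"turn":[0,0,0],"grip":-0.41},{"slide":[0,0.002,0],"turn":[0,0,0],"grip":-0.41}]'

```text
clock: 12.13
eef_pos: [0.5098, -0.0798, -0.0021]
tool_rot: [0.697, 0.717, -0.0, -0.0]
ft_force: [-4.0, 0.7, -1.4]
grip_width: 0.0607
```

Request:
step_arm --increments '[{"slide":[0,0.002,0],"turn":[0,0,0],"grip":-0.41},{"slide":[0,0.002,0],"turn":[0,0,0],"grip":-0.41}]'

```text
clock: 12.3
eef_pos: [0.5134, -0.0801, -0.0021]
tool_rot: [0.697, 0.717, -0.001, -0.0]
ft_force: [-2.8, -0.0, -2.9]
grip_width: 0.0603
```

```bash
python3 - <<'E'
from h import *
o=telemetry.get_obs();print(o['eef_pos'],o['ft_force'],o['grip_width']); snap('top','t7')
im=cv2.imread('pics/t7.png')
cv2.imwrite('pics/c7.png',cv2.resize(im[150:270,240:420],None,fx=4.4,fy=4.4,interpolation=cv2.INTER_CUBIC))
E
```

```text
[ 0.51337463 -0.08005922 -0.00210379] [-2.82009512 -0.01267636 -2.87668432] 0.06031548556487948
```

View pics/c7.png

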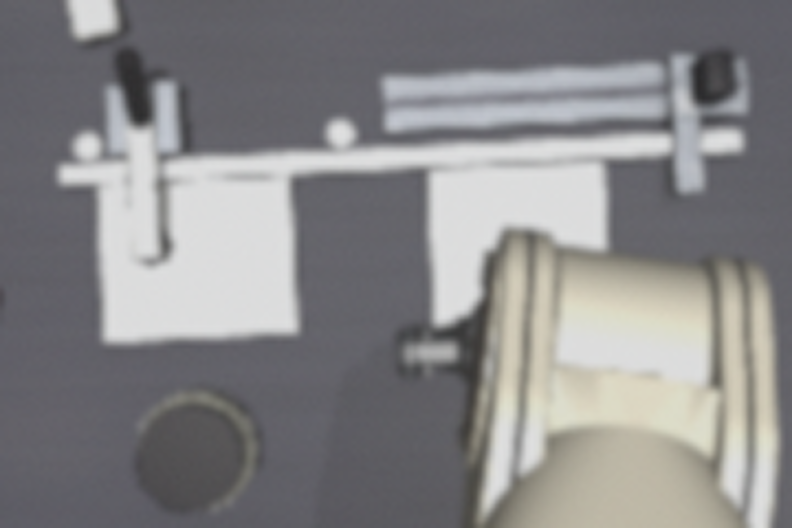

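The plate is square and nearly on the fence, with its back edge from crop (430,172) to (607,163). I push a few more mm.

Request:
step_arm --increments '[{"slide":[0,0.0015,0],"turn":[0,0,0],"grip":-0.41},{"slide":[0,0.0015,0],"turn":[0,0,0],"grip":-0.41}]'

```text
clock: 12.52
eef_pos: [0.5137, -0.0802, -0.0022]
tool_rot: [0.697, 0.717, -0.003, -0.002]
ft_force: [-11.1, -1.1, 5.8]
grip_width: 0.0602
```

Request:
step_arm --increments '[{"slide":[0,0.0015,0],"turn":[0,0,0],"grip":-0.41},{"slide":[0,0.001,0],"turn":[0,0,0],"grip":-0.41}]'

```text
clock: 12.68
eef_pos: [0.5137, -0.0801, -0.0022]
tool_rot: [0.697, 0.717, -0.004, -0.003]
ft_force: [-16.1, -2.3, 10.8]
grip_width: 0.0601
```

The force rose to 16 N with no motion, so the plate is on the fence. I back off, lift and move round to its right side, jaws along the joint.

Request:
step_arm --increments '[{"slide":[0,-0.008,0],"turn":[0,0,0],"grip":-0.41},{"slide":[0,-0.006,0],"turn":[0,0,0],"grip":-0.41},{"slide":[0,0,-0.03],"turn":[0,0,0],"grip":0.29},{"slide":[0,0,-0.04],"turn":[0,0,0],"grip":0.29},{"slide":[0,0,-0.04],"turn":[0,0,0],"grip":0.29},{"slide":[-0.025,0.019,0],"turn":[0,0,0],"grip":0.29},{"slide":[-0.025,0.019,0],"turn":[0,0,0],"grip":0.29},{"slide":[-0.025,0.019,0],"turn":[0,0,0],"grip":0.29}]'

```text
clock: 13.35
eef_pos: [0.5677, -0.1546, 0.1113]
tool_rot: [0.697, 0.718, 0.002, 0.003]
ft_force: [0.6, -0.2, 0.1]
grip_width: 0.0306
```

Request:
step_arm --increments '[{"slide":[0,0,0],"turn":[0,0,-0.121],"grip":0.29},{"slide":[0,0,0],"turn":[0,0,-0.121],"grip":0.29},{"slide":[0,0,0],"turn":[0,0,-0.121],"grip":0.29},{"slide":[0,0,0],"turn":[0,0,-0.121],"grip":0.29},{"slide":[0,0,0],"turn":[0,0,-0.121],"grip":0.29},{"slide":[0,0,0],"turn":[0,0,-0.121],"grip":0.29},{"slide":[0,0,0],"turn":[0,0,-0.121],"grip":0.29},{"slide":[0,0,0],"turn":[0,0,-0.121],"grip":0.29},{"slide":[0,0,0],"turn":[0,0,-0.121],"grip":0.29},{"slide":[0,0,0],"turn":[0,0,-0.121],"grip":0.29},{"slide":[0,0,0],"turn":[0,0,-0.121],"grip":0.29},{"slide":[0,0,0],"turn":[0,0,-0.121],"grip":0.29}]'

```text
clock: 14.35
eef_pos: [0.5662, -0.1539, 0.1093]
tool_rot: [0.042, 0.999, -0.0, 0.002]
ft_force: [0.1, 0.2, 0.1]
grip_width: 0.0303
```

Request:
step_arm --increments '[{"slide":[0,0,0],"turn":[0,0,-0.119],"grip":0.29},{"slide":[0,0,0],"turn":[0,0,0],"grip":0.29},{"slide":[0,0,0],"turn":[0,0,0],"grip":0.29}]'

```text
clock: 14.6
eef_pos: [0.5656, -0.1537, 0.109]
tool_rot: [-0.013, 1.0, -0.0, 0.001]
ft_force: [0.2, 0.4, -0.4]
grip_width: 0.0302
```

```bash
python3 - <<'E'
from h import *
from scipy.spatial.transform import Rotation as R
o=telemetry.get_obs();print(o['eef_pos'],R.from_quat(o['tool_rot']).as_matrix()[:,0],o['grip_width'],o['joint_pos'].round(2)); snap('wrist','w8')
E
```

```text
[ 0.56556866 -0.15372548  0.1090366 ] [-0.99966355 -0.02577394 -0.0029138 ] 0.030213119236212407 [-0.27  0.48  0.03  1.12  0.   -1.86]
```

View pics/w8.png

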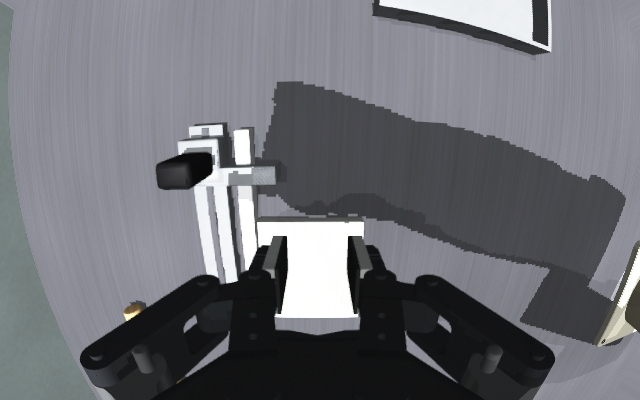

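The plate's right edge is at v≈218 (u 258 to 365) and the stop finger at (268,175). I measure both before descending between them.

```bash
python3 - <<'E'
from h import *
for n,u,v,h in [('pr_far',258,221,.012),('pr_near',364,222,.012),('pr_far_bench',260,216,0.012),('stopface',279,184,.034),('stopfaceL',262,184,.034),('fenceR',236,128,.018)]:print(n,onz('wrist','w8',u,v,h).round(4))
E
```

```text
pr_far [ 0.614  -0.1316  0.012 ]
pr_near [ 0.5251 -0.1331  0.012 ]
pr_far_bench [ 0.6121 -0.1362  0.012 ]
stopface [ 0.593  -0.1694  0.034 ]
stopfaceL [ 0.6057 -0.1692  0.034 ]
fenceR [ 0.6287 -0.2094  0.018 ]
```

Request:
step_arm --increments '[{"slide":[0.0075,0.002,0.02],"turn":[0,0,0],"grip":0.29},{"slide":[0,0,0.025],"turn":[0,0,0],"grip":0.29},{"slide":[0,0,0.025],"turn":[0,0,0],"grip":0.29},{"slide":[0,0,0.018],"turn":[0,0,0],"grip":0.29},{"slide":[0,0,0.01],"turn":[0,0,0],"grip":0.29},{"slide":[0,0,0.005],"turn":[0,0,0],"grip":0.29},{"slide":[0,0,0.002],"turn":[0,0,0],"grip":0.29},{"slide":[0,0,0],"turn":[0,0,0],"grip":0.29}]'

```text
clock: 15.32
eef_pos: [0.5575, -0.1518, 0.0038]
tool_rot: [-0.014, 1.0, -0.0, 0.001]
ft_force: [-0.6, 0.1, 0.3]
grip_width: 0.0303
```

Force is nil, so the tips are clear. I push left along the fence.

Request:
step_arm --increments '[{"slide":[0,0.004,0.001],"turn":[0,0,0],"grip":0.29},{"slide":[0,0.006,0],"turn":[0,0,0],"grip":0.29},{"slide":[0,0.007,0],"turn":[0,0,0],"grip":0.29},{"slide":[0,0.007,0],"turn":[0,0,0],"grip":0.29},{"slide":[0,0.007,0],"turn":[0,0,0],"grip":0.29},{"slide":[0,0.007,0],"turn":[0,0,0],"grip":0.29},{"slide":[0,0.007,0],"turn":[0,0,0],"grip":0.29},{"slide":[0,0.007,0],"turn":[0,0,0],"grip":0.29},{"slide":[0,0.007,0],"turn":[0,0,0],"grip":0.29},{"slide":[0,0.007,0],"turn":[0,0,0],"grip":0.29},{"slide":[0,0.005,0],"turn":[0,0,0],"grip":0.29}]'

```text
clock: 16.23
eef_pos: [0.5553, -0.0816, 0.0035]
tool_rot: [-0.014, 1.0, -0.002, 0.001]
ft_force: [-0.6, -6.8, 1.5]
grip_width: 0.0305
```

```bash
python3 - <<'E'
from h import *
o=telemetry.get_obs();print(o['eef_pos'],o['ft_force'],o['grip_width']); snap('top','t9')
im=cv2.imread('pics/t9.png')
cv2.imwrite('pics/c9.png',cv2.resize(im[150:270,240:420],None,fx=4.4,fy=4.4,interpolation=cv2.INTER_CUBIC))
E
```

```text
[ 0.55530238 -0.08161907  0.00352006] [-0.59238463 -6.803958    1.5378138 ] 0.030499687713052722
```

View pics/c9.png

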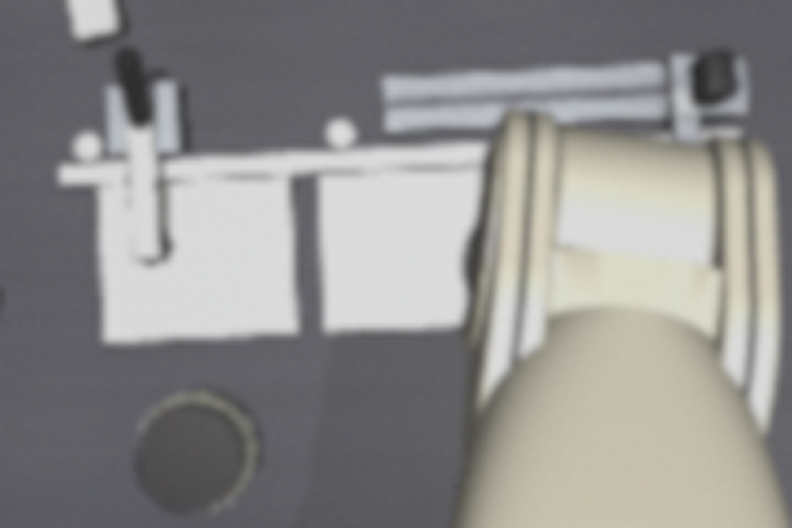

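A gap of about 15 mm remains (crop 298 to 324) and the plate is parallel. I continue gently until the force rises.

Request:
step_arm --increments '[{"slide":[0,0.004,0],"turn":[0,0,0],"grip":0.29},{"slide":[0,0.004,0],"turn":[0,0,0],"grip":0.29},{"slide":[0,0.003,0],"turn":[0,0,0],"grip":0.29},{"slide":[0,0.0015,0],"turn":[0,0,0],"grip":0.29}]'

```text
clock: 16.62
eef_pos: [0.5549, -0.0697, 0.0035]
tool_rot: [-0.014, 1.0, -0.002, 0.001]
ft_force: [-1.5, -7.0, 2.4]
grip_width: 0.03
```

Request:
step_arm --increments '[{"slide":[0,0.0015,0],"turn":[0,0,0],"grip":0.29},{"slide":[0,0.0015,0],"turn":[0,0,0],"grip":0.29}]'

```text
clock: 16.78
eef_pos: [0.5548, -0.0671, 0.0035]
tool_rot: [-0.014, 1.0, -0.002, 0.001]
ft_force: [-1.6, -9.5, 2.7]
grip_width: 0.0301
```

Request:
step_arm --increments '[{"slide":[0,0.0015,0],"turn":[0,0,0],"grip":0.29}]'

```text
clock: 16.87
eef_pos: [0.5549, -0.067, 0.0035]
tool_rot: [-0.013, 1.0, -0.004, 0.001]
ft_force: [-0.6, -13.4, 2.3]
grip_width: 0.0306
```

Request:
step_arm --increments '[{"slide":[0,0.0015,0],"turn":[0,0,0],"grip":0.29}]'

```text
clock: 16.95
eef_pos: [0.5551, -0.0669, 0.0036]
tool_rot: [-0.013, 1.0, -0.006, 0.001]
ft_force: [-1.2, -17.4, 0.7]
grip_width: 0.0303
```

Force is 17 N and motion has stopped, so the plate butts against the clamped one. I retreat, lift, shut the fingers and go to the right of the stop's grip.

Request:
step_arm --increments '[{"slide":[0,-0.008,0],"turn":[0,0,0],"grip":0.29},{"slide":[0,-0.012,0],"turn":[0,0,0],"grip":0.29},{"slide":[0,0,-0.03],"turn":[0,0,0],"grip":1},{"slide":[0,0,-0.035],"turn":[0,0,0],"grip":1},{"slide":[0,0,-0.035],"turn":[0,0,0],"grip":1},{"slide":[0,0,-0.02],"turn":[0,0,0],"grip":1},{"slide":[-0.019,-0.0275,0],"turn":[0,0,0],"grip":1},{"slide":[-0.019,-0.0275,0],"turn":[0,0,0],"grip":1},{"slide":[-0.019,-0.0275,0],"turn":[0,0,0],"grip":1},{"slide":[-0.019,-0.0275,0],"turn":[0,0,0],"grip":1},{"slide":[-0.019,-0.0275,0],"turn":[0,0,0],"grip":1},{"slide":[0,0,0],"turn":[0,0,0],"grip":1}]'

```text
clock: 17.95
eef_pos: [0.6563, -0.2221, 0.1207]
tool_rot: [-0.012, 1.0, -0.001, 0.001]
ft_force: [0.3, -0.1, 0.6]
grip_width: 0.0005
```

```bash
python3 - <<'E'
from h import *
o=telemetry.get_obs();print(o['eef_pos'],o['joint_pos'].round(2)); snap('top','t10');snap('wrist','w10')
im=cv2.imread('pics/t10.png')
cv2.imwrite('pics/c10.png',cv2.resize(im[150:270,240:420],None,fx=4.4,fy=4.4,interpolation=cv2.INTER_CUBIC))
E
```

```text
[ 0.65631531 -0.22206448  0.1207375 ] [-0.33  0.69  0.42  1.3  -0.   -1.92]
```

View pics/c10.png

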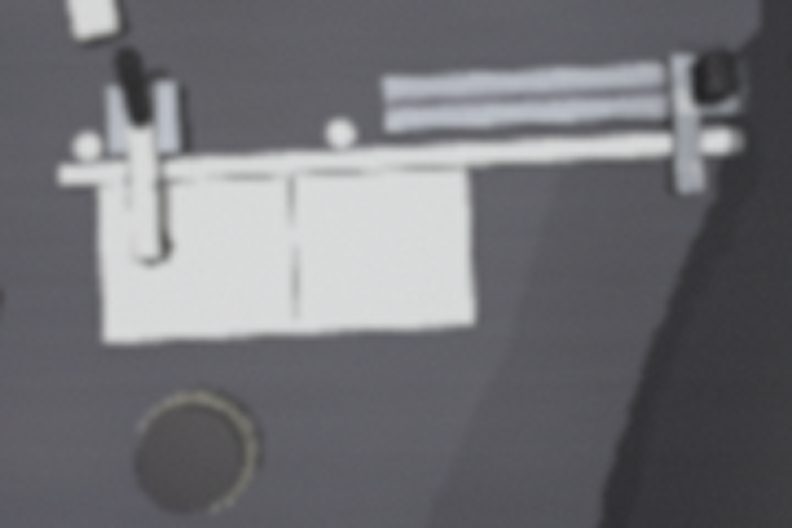

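View pics/w10.png

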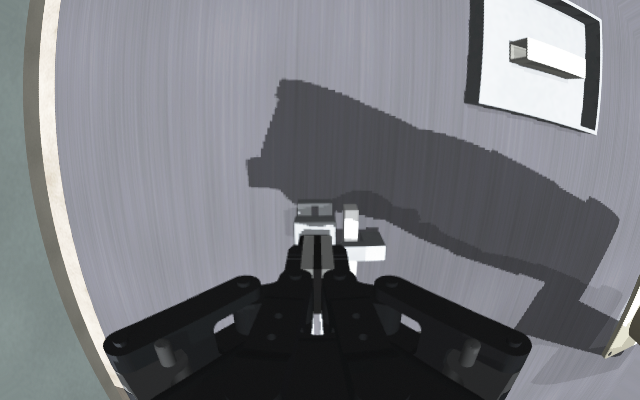

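The top view shows the two plates in line, back edges on the fence and only a thin dark line at the joint (crop x≈293). The fingers are right of the grip. I descend and push the stop left.

Request:
step_arm --increments '[{"slide":[0,0,0.02],"turn":[0,0,0],"grip":1},{"slide":[0,0,0.02],"turn":[0,0,0],"grip":1},{"slide":[0,0,0.018],"turn":[0,0,0],"grip":1},{"slide":[0,0,0.01],"turn":[0,0,0],"grip":1},{"slide":[0,0,0],"turn":[0,0,0],"grip":1}]'

```text
clock: 18.47
eef_pos: [0.6512, -0.2149, 0.0516]
tool_rot: [-0.015, 1.0, 0.001, -0.003]
ft_force: [0.5, 1.4, 0.4]
grip_width: -0.0002
```

Request:
step_arm --increments '[{"slide":[0,0.006,0],"turn":[0,0,0],"grip":1},{"slide":[0,0.006,0],"turn":[0,0,0],"grip":1},{"slide":[0,0.006,0],"turn":[0,0,0],"grip":1},{"slide":[0,0.009,0],"turn":[0,0,0],"grip":1},{"slide":[0,0.009,0],"turn":[0,0,0],"grip":1},{"slide":[0,0.009,0],"turn":[0,0,0],"grip":1},{"slide":[0,0.009,0],"turn":[0,0,0],"grip":1},{"slide":[0,0.009,0],"turn":[0,0,0],"grip":1},{"slide":[0,0.009,0],"turn":[0,0,0],"grip":1},{"slide":[0,0.009,0],"turn":[0,0,0],"grip":1},{"slide":[0,0.009,0],"turn":[0,0,0],"grip":1},{"slide":[0,0.006,0],"turn":[0,0,0],"grip":1}]'

```text
clock: 19.47
eef_pos: [0.6509, -0.1194, 0.0542]
tool_rot: [-0.015, 1.0, 0.0, -0.0]
ft_force: [0.6, -2.5, 1.8]
grip_width: 0.0
```

```bash
python3 - <<'E'
from h import *
o=telemetry.get_obs();print(o['eef_pos'],o['ft_force']); snap('top','t11');snap('scene','s11')
im=cv2.imread('pics/t11.png')
a=cv2.resize(im[150:270,240:420],None,fx=4.4,fy=4.4,interpolation=cv2.INTER_CUBIC)
cv2.imwrite('pics/c11.png',a)
im=cv2.imread('pics/s11.png');cv2.imwrite('pics/d11.png',cv2.resize(im[140:280,240:420],None,fx=4,fy=4,interpolation=cv2.INTER_CUBIC))
E
```

```text
[ 0.65091278 -0.11939929  0.05421571] [ 0.60208795 -2.46481595  1.77566938]
```

View pics/c11.png

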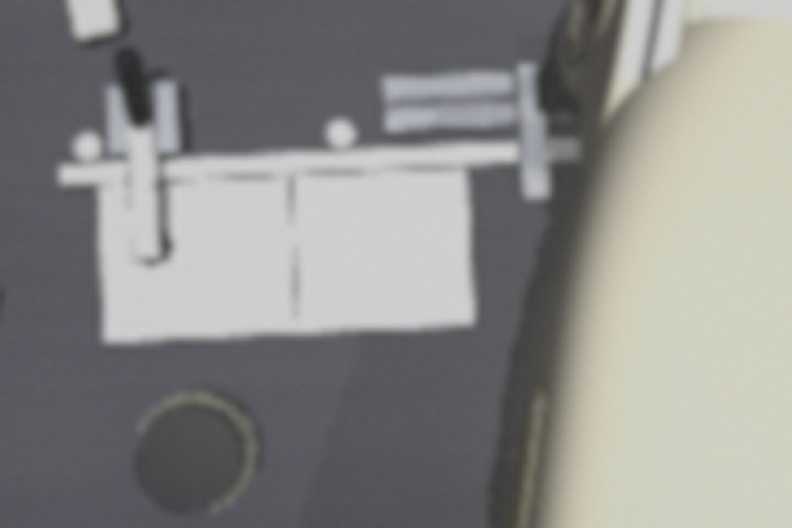

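View pics/d11.png

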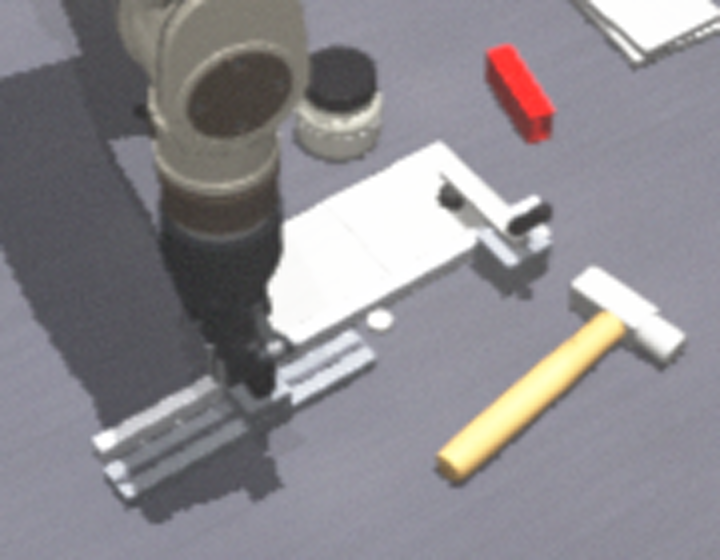

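The stop finger is about 25 mm from the plate edge (crop 518 against 472). I push on, then gently until the force rises.

Request:
step_arm --increments '[{"slide":[0,0.006,0],"turn":[0,0,0],"grip":1},{"slide":[0,0.006,0],"turn":[0,0,0],"grip":1},{"slide":[0,0.004,0],"turn":[0,0,0],"grip":1},{"slide":[0,0.002,0],"turn":[0,0,0],"grip":1}]'

```text
clock: 19.9
eef_pos: [0.6501, -0.1023, 0.0539]
tool_rot: [-0.015, 1.0, 0.0, -0.001]
ft_force: [-1.4, -1.9, -0.1]
grip_width: 0.0005
```

Request:
step_arm --increments '[{"slide":[0,0.0015,0],"turn":[0,0,0],"grip":1},{"slide":[0,0.0015,0],"turn":[0,0,0],"grip":1}]'

```text
clock: 20.07
eef_pos: [0.65, -0.0999, 0.0539]
tool_rot: [-0.014, 1.0, -0.0, -0.001]
ft_force: [-1.3, -1.3, -2.1]
grip_width: -0.0003
```

Request:
step_arm --increments '[{"slide":[0,0.0015,0],"turn":[0,0,0],"grip":1},{"slide":[0,0.0015,0],"turn":[0,0,0],"grip":1}]'

```text
clock: 20.23
eef_pos: [0.65, -0.097, 0.0541]
tool_rot: [-0.014, 1.0, 0.0, -0.0]
ft_force: [-2.0, -2.3, -1.5]
grip_width: -0.0001
```

Request:
step_arm --increments '[{"slide":[0,0.0015,0],"turn":[0,0,0],"grip":1},{"slide":[0,0.001,0],"turn":[0,0,0],"grip":1}]'

```text
clock: 20.4
eef_pos: [0.6502, -0.0943, 0.0542]
tool_rot: [-0.014, 1.0, 0.0, -0.0]
ft_force: [-0.5, -1.3, -0.7]
grip_width: 0.0
```

Request:
step_arm --increments '[{"slide":[0,0.001,0],"turn":[0,0,0],"grip":1}]'

```text
clock: 20.48
eef_pos: [0.6502, -0.0933, 0.0543]
tool_rot: [-0.014, 1.0, -0.0, -0.0]
ft_force: [-0.3, -1.5, -0.7]
grip_width: 0.0
```

Request:
step_arm --increments '[{"slide":[0,0.001,0],"turn":[0,0,0],"grip":1}]'

```text
clock: 20.57
eef_pos: [0.6502, -0.0923, 0.0543]
tool_rot: [-0.014, 1.0, -0.0, 0.0]
ft_force: [-1.3, -1.6, -0.9]
grip_width: 0.0001
```

Request:
step_arm --increments '[{"slide":[0,0.001,0],"turn":[0,0,0],"grip":1}]'

```text
clock: 20.65
eef_pos: [0.6502, -0.0913, 0.0543]
tool_rot: [-0.014, 1.0, -0.0, 0.0]
ft_force: [-0.6, -1.9, -0.6]
grip_width: 0.0005
```

Request:
step_arm --increments '[{"slide":[0,0.001,0],"turn":[0,0,0],"grip":1}]'

```text
clock: 20.73
eef_pos: [0.6502, -0.0909, 0.0544]
tool_rot: [-0.014, 1.0, -0.001, 0.0]
ft_force: [-0.3, -5.0, -0.8]
grip_width: 0.0001
```

Request:
step_arm --increments '[{"slide":[0,0.001,0],"turn":[0,0,0],"grip":1}]'

```text
clock: 20.82
eef_pos: [0.6501, -0.0908, 0.0543]
tool_rot: [-0.014, 1.0, -0.002, 0.0]
ft_force: [0.3, -6.5, -0.8]
grip_width: 0.0
```

Request:
step_arm --increments '[{"slide":[0,0,0],"turn":[0,0,0],"grip":1}]'

```text
clock: 20.9
eef_pos: [0.6501, -0.0908, 0.0544]
tool_rot: [-0.014, 1.0, -0.001, 0.0]
ft_force: [-0.3, -5.4, -1.1]
grip_width: -0.0002
```

```bash
python3 - <<'E'
from h import *
o=telemetry.get_obs();print(o['eef_pos'],o['ft_force']); snap('top','t12')
im=cv2.imread('pics/t12.png')
cv2.imwrite('pics/c12.png',cv2.resize(im[160:240,270:400],None,fx=6,fy=6,interpolation=cv2.INTER_CUBIC))
E
```

```text
[ 0.65014777 -0.09080993  0.05435982] [-0.32059465 -5.44281156 -1.12087833]
```

View pics/c12.png

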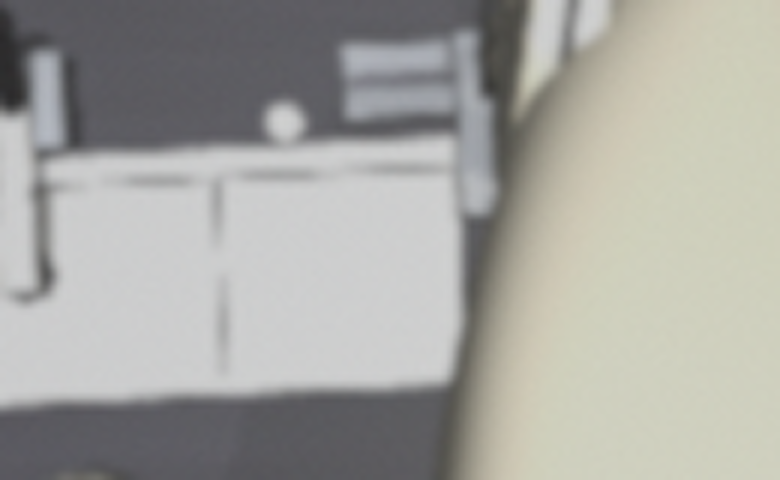

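The force trebled and motion stopped, so the stop touches the plate at crop (460,190). I retreat and inspect from above the joint.

Request:
step_arm --increments '[{"slide":[0,-0.01,0],"turn":[0,0,0],"grip":1},{"slide":[0,-0.015,0],"turn":[0,0,0],"grip":1},{"slide":[0,0,-0.035],"turn":[0,0,0],"grip":1},{"slide":[0,0,-0.035],"turn":[0,0,0],"grip":1},{"slide":[0,0,-0.035],"turn":[0,0,0],"grip":1},{"slide":[0,0,-0.035],"turn":[0,0,0],"grip":1},{"slide":[0.015,0.033,0],"turn":[0,0,0],"grip":1},{"slide":[0.015,0.033,0],"turn":[0,0,0],"grip":1},{"slide":[0.015,0.033,0],"turn":[0,0,0],"grip":1},{"slide":[0.015,0.033,0],"turn":[0,0,0],"grip":1},{"slide":[0.015,0.033,0],"turn":[0,0,0],"grip":1},{"slide":[0.015,0.033,0],"turn":[0,0,0],"grip":1}]'

```text
clock: 21.95
eef_pos: [0.5548, 0.0817, 0.1949]
tool_rot: [-0.014, 1.0, 0.001, 0.001]
ft_force: [0.8, 0.2, 0.1]
grip_width: 0.0001
```

Request:
step_arm --increments '[{"slide":[0,0,0],"turn":[0,0,0],"grip":1},{"slide":[0,0,0],"turn":[0,0,0],"grip":1}]'

```text
clock: 22.12
eef_pos: [0.555, 0.0822, 0.1951]
tool_rot: [-0.016, 1.0, 0.0, 0.001]
ft_force: [-1.0, -0.0, 0.4]
grip_width: 0.0
```

```bash
python3 - <<'E'
from h import *
o=telemetry.get_obs();print(o['eef_pos'],o['ft_force']); snap('wrist','w13');snap('top','t13')
im=cv2.imread('pics/w13.png')
cv2.imwrite('pics/c13.png',cv2.resize(im[100:300,210:410],None,fx=4,fy=3,interpolation=cv2.INTER_CUBIC))
E
```

```text
[0.55501593 0.08221787 0.19511393] [-1.01313485 -0.04529957  0.39642798]
```

View pics/w13.png

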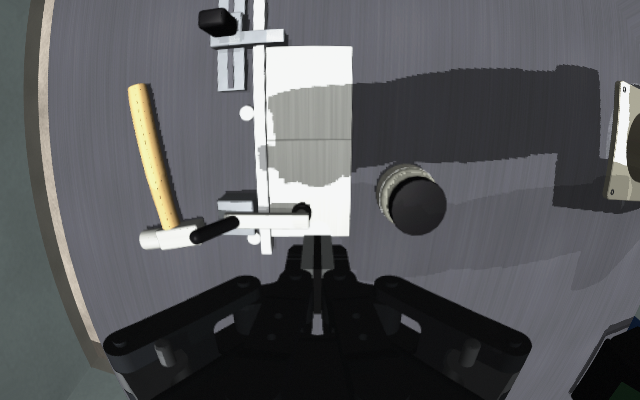

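View pics/c13.png

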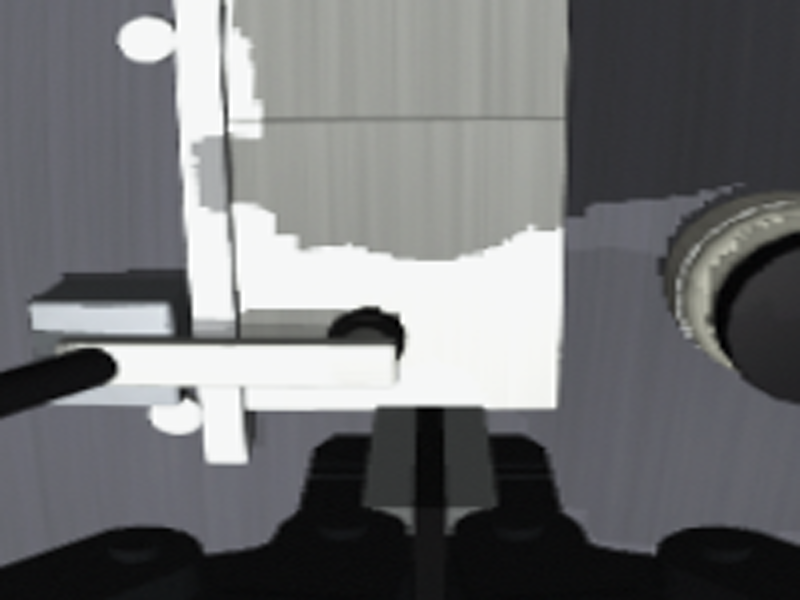

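View pics/t13.png

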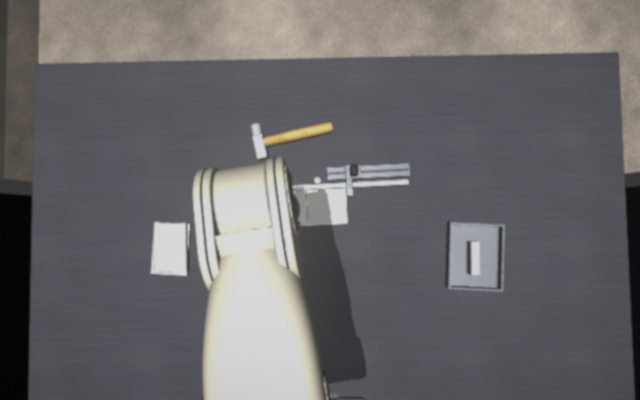

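```bash
python3 - <<'E'
from h import *
im=cv2.imread('pics/w13.png')
cv2.imwrite('pics/c14.png',cv2.resize(im[20:160,240:370],None,fx=5,fy=4.2,interpolation=cv2.INTER_CUBIC))
f=lambda u,v,h:onz('wrist','w13',u,v,h).round(4)
print('finger face top',f(284,41,.034),f(270,42,.034),'plate right edge',f(290,46,.012),f(350,46,.012),'joint',f(270,139.5,.012),f(350,139.3,.012))
E
```

```text
finger face top [ 0.5906 -0.0556  0.034 ] [ 0.6043 -0.0548  0.034 ] plate right edge [ 0.5866 -0.055   0.012 ] [ 0.5243 -0.0571  0.012 ] joint [0.6054 0.0453 0.012 ] [0.5206 0.0426 0.012 ]
```

View pics/c14.png

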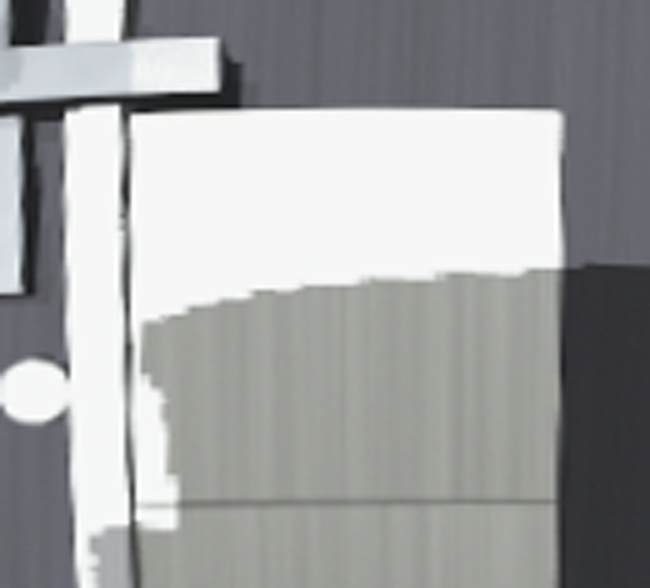

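All of it agrees: the stop face at y −0.0555 sits on the plate edge at −0.055, the joint is a hairline, and the plate lies along the fence. I'm handing in.

```bash
python3 -c "
from h import *
print(bot.job_done())"
```

```text
the job is handed in; nothing more can be done
None
```

The joint is fitted up and the job is handed in at about 22 s of the 72 s. No verdict was reported.

- **Tube:** I lifted the steel offcut out of the gap and set it down in the tray. It shows lying inside, clear of the walls.
- **Plate:** I pushed it square against the fence (force rose to 16 N) and then left against the clamped plate (17 N).
- **Stop:** I pushed it by its grip until the force rose from about 1.5 N to about 6 N and it stopped moving.

**Last checks:** The final close view shows a uniform hairline joint. The two plates' edges are in line, and the loose plate's back edge lies along the fence like the clamped plate's. The stop face measured within about 1 mm of the plate's free edge. The hammer and stack stayed where they were in the last top view, and the jar is upright. The gripper was clear of everything.

No check failed or disagreed, apart from two first move calls refused for missing keys, which I resent.

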